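# Sort sample tubes from the pocket tray

## Task

Take the three capped tubes out of the pocket tray and sort them by size into the two open bins, each with the tube of its own kind that is already there. Lay them down rather than dropping them, flat on the bin's floor beside the others, along the same direction and with the caps pointing the same way. Leave the marker pen in its pocket and the glass bottle where it stands.

Things in the scene. Friction and masses are not known exactly. Their poses are not given: they have to be found in the camera images.
- tray: Fixed grey pocket tray, 144 (x) by 256 (y) by 42 mm. Origin under its centre, on the bench. Four V pockets along x, at y = -93, -31, 31, 93 mm, between 42 mm high ridges; they hold the three tubes and the pen in any order, parallel to x, caps to +x. From x = -24 to 24 mm ridges and side walls are cut away: a finger channel, floor 4 mm up. Tube axis height: wide 32, slim 23.5 mm.
- wide_tube: Wide capped plastic tube with a conical tip: 115 mm long, body 29 mm across, fluted cap 34 mm across and 20 mm long, 65 g (0.7 to 1.4 times). Origin on its axis, half-way along; its x axis runs along the tube towards the cap (cap from +37.5 to +57.5 mm, cone from -57.5 to -42.5 mm). To be moved from the tray.
- slim_tube_a: Slim capped plastic tube with a conical tip: 120 mm long, body 17 mm across, fluted cap 22 mm across and 22 mm long, 25 g (0.7 to 1.4 times). Origin on its axis, half-way along; its x axis runs along the tube towards the cap (cap from +38 to +60 mm, cone from -60 to -38 mm). To be moved from the tray.
- slim_tube_b: The second slim tube in the tray, the same as slim_tube_a in all respects, with the same axes.
- wide_tube_cap (a point): Centre of the cap's end face of wide_tube.
- slim_tube_a_cap (a point): Centre of the cap's end face of slim_tube_a.
- slim_tube_b_cap (a point): Centre of the cap's end face of slim_tube_b.
- wide_bin: Fixed grey open bin, outside 160 (x) by 190 (y) by 50 mm high, walls and floor 4 mm. Origin under its centre, on the bench. kept_wide lies on its floor along x, cap to +x, at y = 50 to 60 mm; the floor is free from y = -90 to about +30 mm. Lying on the floor, a wide tube's middle is about 20 mm above the bench.
- slim_bin: Fixed grey open bin, outside 160 (x) by 190 (y) by 50 mm high, walls and floor 4 mm. Origin under its centre, on the bench. kept_slim lies on its floor along x, cap to +x, at y = 50 to 60 mm; the floor is free from y = -90 to about +35 mm. Lying on the floor, a slim tube's middle is about 14 mm above the bench.
- kept_wide: The tube that is already in wide_bin: the same as wide_tube, loose, with the same axes.
- kept_slim: The tube that is already in slim_bin: the same as slim_tube_a, loose, with the same axes.
- kept_wide_cap (a point): Centre of the cap's end face of kept_wide.
- kept_slim_cap (a point): Centre of the cap's end face of kept_slim.
- pen: Loose marker pen, 125 mm long, 13 mm across, lying in one of the tray's pockets. Origin at its middle, on its axis; x along it. It stays there.
- bottle: Loose glass reagent bottle with a cap, 72 mm across and 130 mm tall, beyond the tray and bins; origin under its centre. Bystander.

How it is judged:
By the outcome, as a careful person would: the job done as asked, in the order asked, and still so for the second after the job is handed in, with the robot touching nothing.
It also fails if it takes over 72 s, if anything falls off the work surface, if the arm or the gripper's body presses on something with over 40 N, if the wrist force passes 120 N, or if a joint passes its speed limit or range.

## Robot

A 6-joint arm with a two-finger parallel gripper is mounted at the origin on the work surface. World frame = base frame: x ahead of the robot, y to its left, z up, the work surface at z = 0. Lengths are in m, angles in rad, forces in N, time in s.
With the tool pointing down it reaches from about 0.325 to 0.75 m from the base axis. Payload 7.6 kg.
Tool frame: the origin (TCP) lies between the finger pads; the fingertips stand ctrl.tips_ahead ahead of it and the grasp point (between the pads) lies 2 mm behind it (ctrl.tips_ahead is the distance from the TCP to the fingertips, in m); z points along the fingers, y is the direction in which the jaws open and shut (so a half turn about z gives the same grasp; the last joint's range is limited). The gripper opens to 85 mm and grips with 20 to 120 N. Pads are 22 mm wide; open, the fingers measure 114 mm over their backs; the gripper's body (76 mm by 85 mm) begins 54 mm behind the grasp point. The pads swing forward as they close: fully open they stand 13 mm farther back than shut.
Start: joints at [1.215, 0.052, 1.401, -0, 1.689, -0.07], TCP at [0.148, 0.504, 0.248] pointing down, gripper open.
Joint ranges: [-2.9, 2.9], [-0.91, 2.17], [0.12, 2.37], [-1.06, 4.2], [0.26, 2.73], [-2.93, 2.93]. Speed limits (rad/s): [2.57, 2.57, 3.01, 3.14, 3.14, 3.14].

## Interface

Orientations are given as a unit quaternion [x, y, z, w].
In Python, from rig import monitor, imaging, workorder, ctrl gives the robot as it stands.
- The arm moves only by the tool arm_command, never from a script. Its argument "moves" is text: rows parted by semicolons, each of 7 numbers parted by spaces: the opening, from -1 (shut) to 1 (fully open), so that 0 is half open, then the shift along the world's x, y, z scaled (see below), then the turn, a rotation vector about the world's x, y, z scaled (see below). A call has 1 to 12 rows; each row shifts and turns the commanded pose from where the row before left it; what a row does not reach is not made up. The controller multiplies each number of a shift by 0.15 m and each number of a turn by 90 degrees. A row lasts 1/10 s, in which the tool goes at most 50 mm and 8.59 degrees, less where a joint would pass 70% of its speed; a pose out of reach is approached as far as the arm can. A call with a number of a shift or a turn outside -1 to 1 is refused whole. A call with a gripper value outside its range is refused whole. The fingers move at their own pace and stop on an object; "grip_force" is the grip in N (left out, the last holds). Time passes only in rows, so rows that do not move let the fingers close. It gives the time, the measured TCP pose, the force and the opening at its end, in the units of the state.
- monitor.state(): the state, without advancing time (a new reading comes with each control period).
- imaging.capture(name): name is "scene" or "side" or "wrist"; returns the picture (420x560x3 uint8, blue, green, red); there is no depth.
- imaging.calibration(name): a dict with "fx", "fy", "cx", "cy" (pixels), "view" (4x4, takes a point from world to camera coordinates). Camera axes: x right, y down, z forward; pixel columns grow to the right and rows downward; lengths in m; the calibration is good to about 2 mm. A picture is of the moment at which its call begins: read the wrist's pose just before it. calibration takes no time and is no camera call; for the wrist camera it gives the pose at the moment of the call.
- workorder.job_done(): hands the job in, once; it reports no verdict.
Trained networks look in the newest picture that a camera, given by its name, has taken for a name from the list of things; names that differ only in an ending like _2 or _b are one class to them, and where a whole thing is asked for, a point or a joint stands for the part that bears it (a point fixed in the world has none). Each returns a list of dicts, best first, with "p" (0 to 1); they miss things now and then, are a little off and sometimes report something else, mostly with a low value. They report only what shows in the picture. A call takes as long as a camera call.
- imaging.outline_of(camera, query): "pixels" (420x560 bool, what is visible of it) and "box" ([left, top, right, bottom] in pixels, round what is visible of it).
The state is a dict: "clock": time; "qpos": joint angles; "joint_velocities": joint speeds; "effort": joint torques, N m; "eef_pos": TCP position; "ee_rot": TCP orientation; "wrist_force": force on the tool from outside, world axes, zero at the start; "wrist_torque": the same for the moment, N m; "finger_gap": opening from 0.0 (shut) to 1.0 (fully open).
Only numpy, scipy, OpenCV 4.12 (cv2) and the standard library are available. Lean on these libraries where they do the work, as an engineer would, in place of code of your own. Each camera call takes 0.05 s, during which the arm holds its last target. There are 200 camera calls.

## Working session

There is one attempt and no reset: what is moved stays moved. The work goes in short steps, Python scripts to look and compute and a tool call to move; the robot and the scene stay as the last step left them, time stands still between calls to the robot, and variables do not carry over. Pictures are saved under pics/ and viewed, about 8 in all and at most 12, crops included, and the job is handed in when it is done.

Besides the shell and the picture viewer there is one more tool, called after "Call:" as name(argument=value, ...), one argument or row to a line, values as JSON. arm_command: Moves the arm, as the interface text tells. Its arguments: {"type":"object","properties":{"moves":{"type":"string"},"grip_force":{"type":"number"}},"required":["moves"]}

```bash
mkdir -p pics; ls
python3 - <<'E'
from rig import monitor, imaging, ctrl
import cv2, numpy as np
s=monitor.state()
print({k:np.round(v,3).tolist() for k,v in s.items()}, ctrl.tips_ahead)
for n in ("scene","side"):
    im=imaging.capture(n); cv2.imwrite(f"pics/{n}0.png",im)
    c=imaging.calibration(n); print(n,c["fx"],c["cx"],c["cy"],np.round(c["view"],4).tolist())
a=np.hstack([cv2.imread("pics/scene0.png"),cv2.imread("pics/side0.png")])
E
```

```text
pics
{'clock': 0.0, 'qpos': [1.215, 0.053, 1.402, -0.0, 1.689, -0.07], 'joint_velocities': [0.001, 0.001, -0.002, 0.001, 0.0, -0.001], 'effort': [-0.0, -38.165, -36.019, -0.0, 0.006, 0.0], 'eef_pos': [0.148, 0.503, 0.247], 'ee_rot': [0.142, 0.99, -0.001, -0.0], 'wrist_force': [0.193, 0.311, -0.639], 'wrist_torque': [0.039, 0.016, 0.045], 'finger_gap': 0.998} 0.017
scene 387.9286180573253 274.4588507307888 209.61175563238186 [[-0.7181, 0.6958, 0.0174, 0.4263], [0.5355, 0.5683, -0.6247, -0.2516], [-0.4446, -0.4393, -0.7806, 1.3441], [0.0, 0.0, 0.0, 1.0]]
side 508.9639846610951 281.836740509675 216.74270811517414 [[0.971, -0.2387, -0.0129, -0.5616], [-0.1718, -0.6596, -0.7317, 0.1542], [0.1661, 0.7127, -0.6815, 1.0018], [0.0, 0.0, 0.0, 1.0]]
```

View pics/scene0.png

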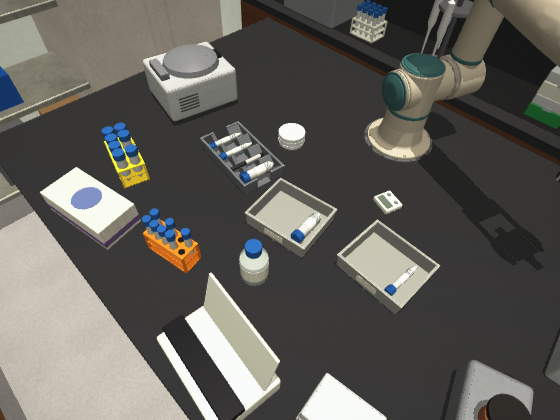

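The scene picture shows the tray at about (242,155) with tubes and pen, the wide bin at (290,215), the slim bin at (388,265) and the bottle at (255,262). Next I'll locate them with the networks.

```bash
cat > h.py <<'E'
import numpy as np, cv2
from rig import monitor, imaging
def ray(cal,u,v):
    V=np.array(cal["view"]); R=V[:3,:3]; t=V[:3,3]
    d=R.T@np.array([(u-cal["cx"])/cal["fx"],(v-cal["cy"])/cal["fy"],1.0]); return -R.T@t,d
def onplane(cal,u,v,z):
    o,d=ray(cal,u,v); return o+d*(z-o[2])/d[2]
def proj(cal,p):
    q=np.array(cal["view"])@np.append(p,1); return q[:2]/q[2]*[cal["fx"],cal["fy"]]+[cal["cx"],cal["cy"]]
E
python3 - <<'E'
from h import *
for n in ("scene","side"):
    imaging.capture(n); c=imaging.calibration(n)
    for q,z in (("tray",.042),("wide_bin",.05),("slim_bin",.05),("wide_tube",.03),("slim_tube_a",.023),("pen",.02),("kept_wide",.02),("kept_slim",.014),("wide_tube_cap",.03),("bottle",.06)):
        for r in imaging.outline_of(n,q)[:4]:
            if r["p"]<.3: continue
            m=r["pixels"].astype(np.uint8); pts=cv2.findNonZero(m)
            if pts is None: continue
            hull=cv2.convexHull(pts); rect=cv2.minAreaRect(pts)
            P=np.array([onplane(c,u,v,z)[:2] for u,v in hull[:,0].astype(float)],np.float32)
            rw=cv2.minAreaRect(P*1000)
            print(n,q,round(r["p"],2),[int(b) for b in r["box"]],"c",np.round(rw[0]),np.round(rw[1]),round(rw[2],1))
E
```

```text
scene tray 0.95 [199, 121, 288, 198] c [ 481. -270.] [293. 166.] 81.9
scene wide_bin 0.93 [246, 176, 336, 259] c [543.   7.] [191. 206.] 9.6
scene slim_bin 0.59 [338, 219, 438, 314] c [479. 279.] [199. 196.] 88.9
scene wide_tube 0.57 [241, 158, 275, 183] c [ 484. -192.] [ 47. 124.] 82.4
scene slim_tube_a 0.66 [218, 145, 252, 159] c [ 468. -315.] [ 31. 115.] 83.8
scene slim_tube_a 0.51 [207, 133, 239, 147] c [ 464. -373.] [ 30. 102.] 79.2
scene pen 0.66 [231, 151, 261, 171] c [ 469. -250.] [ 21. 113.] 82.7
scene kept_wide 0.94 [292, 213, 319, 244] c [522.  53.] [117.  37.] 6.0
scene kept_slim 0.49 [382, 266, 415, 294] c [466. 327.] [ 20. 112.] 88.2
scene wide_tube_cap 0.53 [239, 161, 274, 187] c [ 485. -192.] [ 40. 116.] 84.0
scene bottle 0.92 [239, 238, 271, 282] c [719.  54.] [125.  72.] 46.6
side tray 0.73 [213, 291, 314, 420] c [ 471. -276.] [254. 151.] 82.1
side wide_bin 0.89 [207, 188, 314, 289] c [530. -18.] [176. 236.] 9.1
side slim_bin 0.94 [171, 130, 251, 206] c [466. 250.] [259. 171.] 89.3
side wide_tube 0.9 [225, 299, 289, 322] c [ 484. -187.] [ 44. 116.] 80.4
side wide_tube 0.62 [209, 188, 311, 287] c [533.   1.] [182. 240.] 8.6
side slim_tube_a 0.98 [226, 400, 305, 420] c [ 462. -372.] [ 27. 120.] 78.5
side slim_tube_a 0.57 [223, 366, 294, 380] c [ 467. -310.] [ 26. 120.] 79.8
side pen 0.94 [221, 340, 293, 354] c [ 474. -251.] [ 16. 125.] 82.2
side kept_wide 0.76 [224, 213, 273, 237] c [519.  53.] [118.  44.] 8.3
side kept_wide 0.54 [322, 163, 354, 224] c [740. 107.] [226.  79.] 66.9
side kept_slim 0.9 [186, 152, 229, 161] c [463. 327.] [ 32. 109.] 90.0
side wide_tube_cap 0.97 [227, 301, 289, 326] c [ 484. -187.] [ 43. 115.] 81.4
side wide_tube_cap 0.45 [224, 367, 296, 383] c [ 467. -313.] [ 29. 120.] 78.5
side bottle 0.85 [322, 165, 355, 224] c [722.  63.] [205.  72.] 66.9
```

View pics/side0.png

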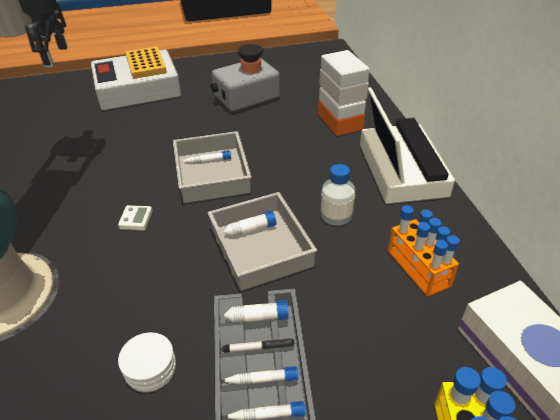

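Side view: tray rows from the top are wide, pen, slim, slim. Both bins and their kept tubes are clear, with the bottle at (338,195). Next I'll fit the bin and tray poses to the outlines.

```bash
cat > fit.py <<'E'
from h import *
from scipy.optimize import minimize
dims={"tray":(.144,.256,.042),"wide_bin":(.16,.19,.05),"slim_bin":(.16,.19,.05)}
init={"tray":(.475,-.28,-8),"wide_bin":(.53,.003,8),"slim_bin":(.472,.27,-1)}
obs={}
for n in ("scene","side"):
    imaging.capture(n)
    for q in dims: obs[n,q]=imaging.outline_of(n,q)[0]["pixels"]
for q,(a,b,h) in dims.items():
    def cost(x,ns=("scene","side")):
        s=0; t=np.deg2rad(x[2]); R=np.array([[np.cos(t),-np.sin(t)],[np.sin(t),np.cos(t)]])
        for n in ns:
            c=imaging.calibration(n)
            P=[proj(c,np.append(R@[i*a/2,j*b/2]+x[:2]/1000,k*h)) for i in(-1,1) for j in(-1,1) for k in(0,1)]
            H=cv2.convexHull(np.array(P,np.float32))[:,0]
            m=np.zeros((1680,2240),np.uint8); cv2.fillConvexPoly(m,np.round((H+.5)*4*16).astype(np.int32),1,shift=4)
            f=cv2.resize(m.astype(np.float32),(560,420),interpolation=cv2.INTER_AREA)
            hull=np.zeros((420,560),np.uint8); pts=cv2.findNonZero(obs[n,q].astype(np.uint8)); cv2.fillConvexPoly(hull,cv2.convexHull(pts),1)
            s+=np.abs(f-hull).sum()/hull.sum()
        return s
    x0=np.array(init[q])*[1000,1000,1]
    S=np.array([x0]+[x0+d for d in np.diag([12,12,5.])])
    for ns in (("scene","side"),("scene",),("side",)):
        r=minimize(cost,x0,args=(ns,),method="Nelder-Mead",options=dict(initial_simplex=S,maxiter=120)); print(q,ns,np.round(r.x,1),round(r.fun,3))
E
python3 fit.py
```

```text
tray ('scene', 'side') [ 470.7 -281.7   -8.1] 0.113
tray ('scene',) [ 469.3 -282.6   -8.2] 0.042
tray ('side',) [ 471.4 -277.    -7. ] 0.056
wide_bin ('scene', 'side') [531.4  -0.9   9. ] 0.1
wide_bin ('scene',) [530.9  -1.5   8.4] 0.045
wide_bin ('side',) [531.4   1.    9.5] 0.052
slim_bin ('scene', 'side') [464.5 278.3  -0.8] 0.098
slim_bin ('scene',) [465.  277.1  -1.7] 0.036
slim_bin ('side',) [ 4.651e+02  2.807e+02 -2.000e-01] 0.052
```

Call:
arm_command(
  moves="0.1 0.3 -0.1 0 0 0 0.09; 0.1 0.3 -0.25 0 0 0 0; 0.1 0.3 -0.3 0 0 0 0; 0.1 0.3 -0.3 0 0 0 0; 0.1 0.3 -0.3 0 0 0 0; 0.1 0.3 -0.3 0 0 0 0; 0.1 0.3 -0.3 0 0 0 0; 0.1 0 -0.3 0 0 0 0; 0.1 0 -0.3 0 0 0 0; 0.1 0 -0.3 0 0 0 0; 0.1 0 -0.3 0 0 0 0; 0.1 0 -0.3 0 0 0 0",
)

```text
clock: 2.8
eef_pos: [0.4056, 0.0541, 0.2485]
ee_rot: [0.076, 0.997, 0.0, 0.0]
wrist_force: [1.2, 0.0, 0.8]
finger_gap: 0.549
```

Call:
arm_command(
  moves="0.1 0.1 -0.25 0 0 0 0; 0.1 0.1 -0.25 0 0 0 0; 0.1 0.1 -0.25 0 0 0 0; 0.1 0.1 -0.25 0 0 0 0; 0.1 0.1 -0.25 -0.1 0 0 0; 0.1 0 -0.25 -0.1 0 0 0; 0.1 0 -0.13 -0.1 0 0 0.008; 0.1 0 0 0 0 0 0",
)

```text
clock: 3.6
eef_pos: [0.4797, -0.1904, 0.2006]
ee_rot: [0.071, 0.997, 0.001, -0.002]
wrist_force: [0.2, 0.2, -1.0]
finger_gap: 0.552
```

```bash
cat > look.py <<'E'
import sys
from h import *
def look(name,qs):
    s=monitor.state(); im=imaging.capture("wrist"); c=imaging.calibration("wrist"); cv2.imwrite(f"pics/{name}.png",im)
    q=s["ee_rot"]; print("tcp",np.round(s["eef_pos"],4),"jaw",round(2*np.degrees(np.arctan2(q[1],q[0]))-90,2))
    print("px/m",c["fx"])
    for k,z in qs:
        for r in imaging.outline_of("wrist",k)[:4]:
            if r["p"]<.3: continue
            pts=cv2.findNonZero(r["pixels"].astype(np.uint8))
            if pts is None: continue
            P=np.array([onplane(c,u,v,z)[:2] for u,v in cv2.convexHull(pts)[:,0].astype(float)],np.float32)
            w=cv2.minAreaRect(P*1000); print(k,round(r["p"],2),[int(b) for b in r["box"]],np.round(w[0],1),np.round(w[1]),round(w[2],1))
if __name__=="__main__":
    look(sys.argv[1],[(a.split(":")[0],float(a.split(":")[1])) for a in sys.argv[2:]])
E
python3 look.py w1 wide_tube:.032 slim_tube_a:.0235 pen:.02 tray:.042 wide_tube_cap:.032
```

```text
tcp [ 0.4797 -0.1904  0.2006] jaw 81.85
px/m 299.69554892215706
wide_tube 0.97 [266, 142, 298, 258] [ 489.5 -187.9] [ 35. 123.] 81.9
slim_tube_a 0.9 [86, 142, 124, 259] [ 466.7 -372.7] [ 27. 125.] 80.0
slim_tube_a 0.77 [146, 138, 178, 255] [ 471.3 -311.7] [ 25. 125.] 82.2
slim_tube_a 0.65 [262, 141, 298, 258] [ 492.  -187.1] [ 37. 127.] 80.4
pen 0.84 [212, 136, 236, 250] [ 477.3 -249.5] [ 16. 127.] 81.9
tray 0.85 [34, 121, 318, 272] [ 473.7 -281.2] [267. 155.] 82.3
wide_tube_cap 0.77 [266, 141, 299, 258] [ 489.4 -188.2] [ 33. 123.] 82.9
```

View pics/w1.png

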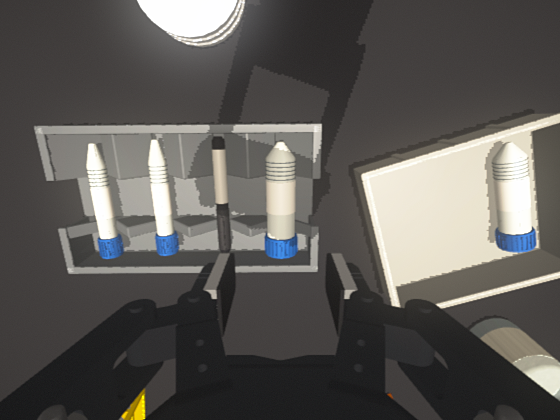

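Wrist view: wide tube at px (281,200), pen at (222,195), slims at (163,198) and (105,200), all matching the model. Next I'll descend on the wide tube and grip it.

Call:
arm_command(
  moves="0.1 0.04 0.01 -0.2 0 0 0; 0.1 0 0 -0.2 0 0 0; 0.1 0 0 -0.2 0 0 0; 0.1 0 0 -0.2 0 0 0; 0.1 0 0 -0.15 0 0 0; 0.1 0 0 -0.15 0 0 0; 0.1 0 0 0 0 0 0; -0.5 0 0 0 0 0 0; -0.5 0 0 0 0 0 0; -0.5 0 0 0 0 0 0; -0.5 0 0 0 0 0 0; -0.5 0 0 0 0 0 0",
  grip_force=30,
)

```text
clock: 5.1
eef_pos: [0.4878, -0.1895, 0.0413]
ee_rot: [0.07, 0.998, -0.003, 0.002]
wrist_force: [-3.5, -7.9, 2.3]
finger_gap: 0.323
```

```bash
python3 -c "
from rig import ctrl,monitor;print(ctrl.tips_ahead,monitor.state()['wrist_force'])"
```

```text
0.017 [-3.45703401 -7.88659505  2.27861205]
```

Call:
arm_command(
  moves="0.1 0 -0.01 0 0 0 0; 0.1 0 0 0 0 0 0; 0.1 0 0 -0.035 0 0 0; 0.1 0 0 0 0 0 0; 0.1 0 0 0 0 0 0; -0.5 0 0 0 0 0 0; -0.5 0 0 0 0 0 0; -0.5 0 0 0 0 0 0; -0.5 0 0 0 0 0 0; -0.5 0 0 0 0 0 0",
)

```text
clock: 6.1
eef_pos: [0.487, -0.1905, 0.0339]
ee_rot: [0.07, 0.998, -0.002, 0.0]
wrist_force: [-2.8, -7.6, 1.8]
finger_gap: 0.329
```

Call:
arm_command(
  moves="-0.5 0 0 0.1 0 0 0; -0.5 0 0 0.2 0 0 0; -0.5 0 0 0.23 0 0 0; -0.5 0 0 0.25 0 0 0; -0.5 0.05 0.2 0 0 0 0.06; -0.5 0.05 0.2 0 0 0 0.06; -0.5 0.05 0.2 0 0 0 0.06; -0.5 0.05 0.2 0 0 0 0; -0.5 0.05 0.2 0 0 0 0; -0.5 0.04 0.2 0 0 0 0; -0.5 0 0.03 0 0 0 0; -0.5 0 0 0 0 0 0",
)

```text
clock: 7.3
eef_pos: [0.5303, -0.0036, 0.1498]
ee_rot: [-0.073, 0.997, 0.0, -0.0]
wrist_force: [-0.7, -0.6, -0.9]
finger_gap: 0.327
```

```bash
python3 look.py w2 kept_wide:.02 wide_bin:.05
```

```text
tcp [ 0.5303 -0.0036  0.1498] jaw 98.34
px/m 299.69554892215706
kept_wide 0.95 [324, 135, 366, 270] [521.7  52.7] [123.  35.] 8.2
wide_bin 0.58 [146, 106, 418, 304] [529.8  -1. ] [165. 200.] 9.2
```

View pics/w2.png

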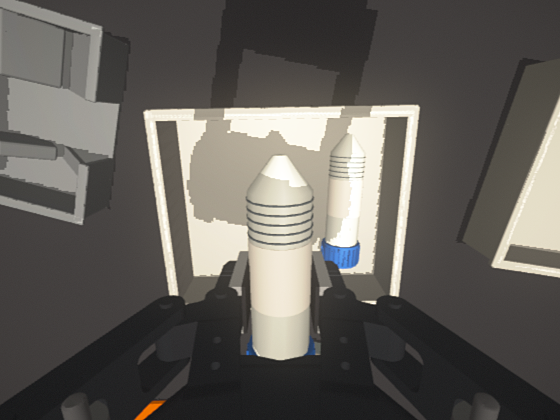

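Tube is held straight between the pads at (280,260), with kept_wide at (345,200) clear to its right. Now lowering.

Call:
arm_command(
  moves="-0.5 0 -0.02 -0.2 0 0 0; -0.5 0 0 -0.2 0 0 0; -0.5 0 0 -0.2 0 0 0; -0.5 0 0 -0.1 0 0 0; -0.5 0 0 -0.05 0 0 0; -0.5 0 0 -0.04 0 0 0; -0.5 0 0 -0.02 0 0 0; -0.5 0 0 0 0 0 0; -0.5 0 0 0 0 0 0",
)

```text
clock: 8.35
eef_pos: [0.531, -0.0072, 0.0295]
ee_rot: [-0.072, 0.997, -0.0, 0.001]
wrist_force: [0.6, -0.1, -1.3]
finger_gap: 0.327
```

Call:
arm_command(
  moves="-0.5 0 0 -0.015 0 0 0; -0.5 0 0 -0.015 0 0 0; -0.5 0 0 0 0 0 0; -0.5 0 0 0 0 0 0",
)

```text
clock: 8.75
eef_pos: [0.5304, -0.0072, 0.024]
ee_rot: [-0.072, 0.997, 0.0, -0.0]
wrist_force: [0.1, -0.0, -0.9]
finger_gap: 0.33
```

Call:
arm_command(
  moves="-0.5 0 0 -0.008 0 0 0; -0.5 0 0 0 0 0 0; -0.5 0 0 0 0 0 0",
)

```text
clock: 9.05
eef_pos: [0.5304, -0.0072, 0.0229]
ee_rot: [-0.072, 0.997, 0.0, -0.0]
wrist_force: [-0.4, 0.4, 0.0]
finger_gap: 0.327
```

Call:
arm_command(
  moves="-0.5 0 0 -0.006 0 0 0; -0.5 0 0 0 0 0 0; -0.5 0 0 0 0 0 0",
)

```text
clock: 9.35
eef_pos: [0.5305, -0.0072, 0.0222]
ee_rot: [-0.072, 0.997, 0.0, 0.0]
wrist_force: [-1.6, 0.3, 1.3]
finger_gap: 0.328
```

Call:
arm_command(
  moves="-0.1 0 0 0 0 0 0; 0.05 0 0 0 0 0 0; 0.05 0 0 0 0 0 0; 0.05 0 0 0.03 0 0 0; 0.05 0 0 0.1 0 0 0; 0.05 0 0 0.2 0 0 0; 0.05 0 0 0.25 0 0 0; 0.05 0 0 0.25 0 0 0; 0 0 -0.1 0.2 0 0 0",
)

```text
clock: 10.25
eef_pos: [0.5309, -0.0213, 0.1806]
ee_rot: [-0.073, 0.997, -0.0, 0.002]
wrist_force: [0.1, -0.0, 0.6]
finger_gap: 0.502
```

```bash
python3 look.py w3 kept_wide:.02 wide_tube:.02
```

```text
tcp [ 0.5309 -0.0213  0.1806] jaw 98.34
px/m 299.69554892215706
kept_wide 0.85 [333, 135, 375, 254] [526.1  51.7] [125.  37.] 8.3
wide_tube 0.8 [277, 136, 314, 255] [537.4  -6.9] [126.  36.] 8.3
```

View pics/w3.png

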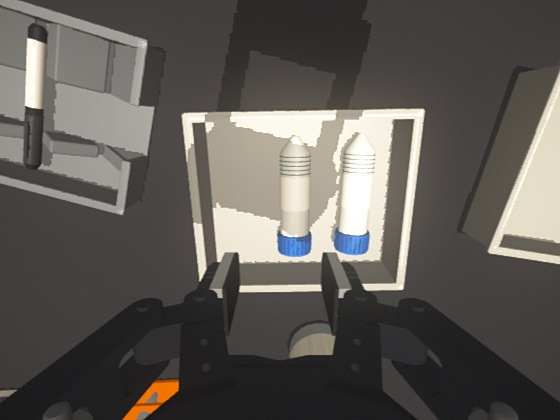

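Call:
arm_command(
  moves="-0.1 -0.05 -0.25 0 0 0 -0.06; -0.1 -0.05 -0.25 0 0 0 -0.06; -0.1 -0.05 -0.25 0 0 0 -0.06; -0.1 -0.05 -0.25 0 0 0 0; -0.1 -0.05 -0.25 0 0 0 0; -0.1 -0.05 -0.25 0 0 0 0; -0.1 -0.05 -0.25 0 0 0 0; -0.1 -0.05 -0.18 0 0 0 0; -0.1 0 0 0 0 0 0; -0.1 0 0 0 0 0 0",
)

```text
clock: 11.4
eef_pos: [0.47, -0.3113, 0.1755]
ee_rot: [0.07, 0.998, 0.001, -0.001]
wrist_force: [0.0, 1.2, -0.9]
finger_gap: 0.451
```

The wide tube lies parallel beside kept_wide, caps the same way (px (295,200) and (355,195)). Next is slim tube 1.

Call:
arm_command(
  moves="-0.1 -0.01 -0.007 -0.2 0 0 0; -0.1 0 0 -0.2 0 0 0; -0.1 0 0 -0.2 0 0 0; -0.1 0 0 -0.15 0 0 0; -0.1 0 0 -0.1 0 0 0; -0.1 0 0 -0.1 0 0 0; -0.1 0 0 0 0 0 0; -0.1 0 0 0 0 0 0",
)

```text
clock: 12.2
eef_pos: [0.4694, -0.3127, 0.0346]
ee_rot: [0.069, 0.998, -0.0, 0.0]
wrist_force: [0.7, -1.0, 1.1]
finger_gap: 0.45
```

```bash
python3 look.py w4 slim_tube_a:.0235
```

```text
tcp [ 0.4694 -0.3127  0.0346] jaw 82.06
px/m 299.69554892215706
slim_tube_a 0.8 [127, 152, 185, 384] [ 468.7 -376.3] [ 20. 133.] 81.6
slim_tube_a 0.6 [256, 146, 300, 359] [ 467.2 -313.1] [ 23. 119.] 83.2
```

View pics/w4.png

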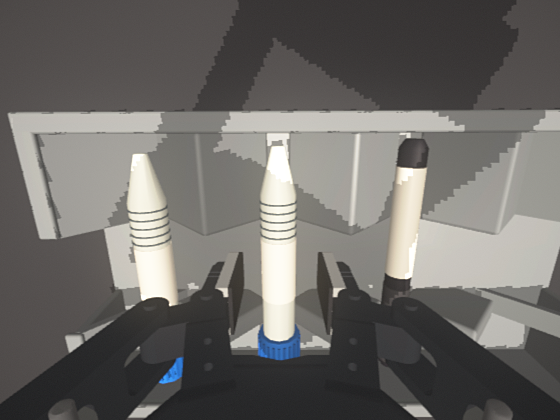

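The slim tube is centred between the pads at (279,250), and the pen at (405,220) is clear of the fingers.

Call:
arm_command(
  moves="-0.1 0 0 -0.017 0 0 0; -0.9 0 0 0 0 0 0; -0.9 0 0 0 0 0 0; -0.9 0 0 0 0 0 0; -0.9 0 0 0 0 0 0; -0.9 0 0 0 0 0 0; -0.9 0 0 0 0 0 0",
  grip_force=25,
)

```text
clock: 13.0
eef_pos: [0.4691, -0.3134, 0.0319]
ee_rot: [0.07, 0.998, -0.001, 0.0]
wrist_force: [-0.8, -4.0, 3.5]
finger_gap: 0.184
```

Call:
arm_command(
  moves="-0.9 0 0 0.1 0 0 0; -0.9 0 0 0.2 0 0 0; -0.9 0 0 0.25 0 0 0; -0.9 0 0 0.3 0 0 0; -0.9 0 0.15 0 0 0 0; -0.9 0 0.25 0 0 0 0; -0.9 0 0.25 0 0 0 0; -0.9 0 0.25 0 0 0 0; -0.9 0 0.25 0 0 0 0; -0.9 0 0.25 0 0 0 0; -0.9 0 0.25 0 0 0 0.04; -0.9 0 0.25 0 0 0 0.04",
)

```text
clock: 14.2
eef_pos: [0.4682, -0.0255, 0.1593]
ee_rot: [0.005, 1.0, 0.001, -0.0]
wrist_force: [0.9, 0.4, -0.4]
finger_gap: 0.182
```

Call:
arm_command(
  moves="-0.9 0 0.25 0 0 0 0; -0.9 0 0.25 0 0 0 0; -0.9 0 0.25 0 0 0 0; -0.9 0 0.25 0 0 0 0; -0.9 0 0.25 0 0 0 0; -0.9 0 0.2 0 0 0 0; -0.9 0 0.1 0 0 0 0; -0.9 0 0 0 0 0 0; -0.9 0 0 0 0 0 0",
)

```text
clock: 15.1
eef_pos: [0.4687, 0.2042, 0.1589]
ee_rot: [0.007, 1.0, -0.0, -0.0]
wrist_force: [1.0, -0.2, 0.2]
finger_gap: 0.184
```

```bash
python3 look.py w5 kept_slim:.014 slim_bin:.05
```

```text
tcp [0.4687 0.2042 0.1589] jaw 89.25
px/m 299.69554892215706
kept_slim 0.71 [388, 126, 433, 256] [466.  328.8] [ 25. 125.] 88.9
slim_bin 0.65 [246, 98, 511, 299] [466.5 278.2] [199. 169.] 89.2
slim_bin 0.36 [95, 198, 157, 316] [509.5  71.3] [112.  37.] 3.1
```

View pics/w5.png

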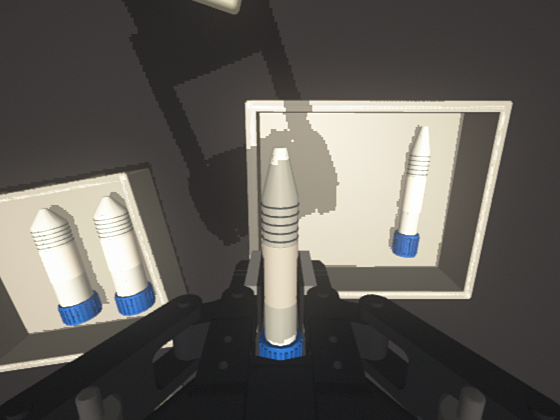

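Held slim tube is straight at (280,250). Slim bin spans (247–510, 100–298) with kept_slim at (413,190), at y≈0.329. Lowering at y≈0.233.

Call:
arm_command(
  moves="-0.9 -0.01 0.19 0 0 0 0; -0.9 0 0 -0.1 0 0 0; -0.9 0 0 -0.2 0 0 0; -0.9 0 0 -0.2 0 0 0; -0.9 0 0 -0.2 0 0 0; -0.9 0 0 -0.1 0 0 0; -0.9 0 0 -0.05 0 0 0; -0.9 0 0 -0.02 0 0 0; -0.9 0 0 0 0 0 0; -0.9 0 0 0 0 0 0; -0.9 0 0 0 0 0 0",
)

```text
clock: 16.35
eef_pos: [0.468, 0.2334, 0.0294]
ee_rot: [0.007, 1.0, 0.0, 0.001]
wrist_force: [0.2, 1.0, -0.4]
finger_gap: 0.187
```

Call:
arm_command(
  moves="-0.9 0 0 -0.015 0 0 0; -0.9 0 0 -0.015 0 0 0; -0.9 0 0 -0.008 0 0 0; -0.9 0 0 0 0 0 0; -0.9 0 0 0 0 0 0",
)

```text
clock: 16.85
eef_pos: [0.4675, 0.2333, 0.0229]
ee_rot: [0.007, 1.0, 0.0, 0.0]
wrist_force: [-1.0, 0.6, 2.5]
finger_gap: 0.186
```

Call:
arm_command(
  moves="-0.45 0 0 0 0 0 0; -0.3 0 0 0 0 0 0; -0.3 0 0 0 0 0 0; -0.3 0 0 0.03 0 0 0; -0.3 0 0 0.1 0 0 0; -0.3 0 0 0.2 0 0 0; -0.3 0 0 0.25 0 0 0; -0.3 0 0 0.25 0 0 0; -0.3 0 -0.1 0.2 0 0 0; -0.3 0 0 0 0 0 0",
)

```text
clock: 17.85
eef_pos: [0.4695, 0.2181, 0.1829]
ee_rot: [0.007, 1.0, 0.002, 0.004]
wrist_force: [0.1, -0.5, 1.0]
finger_gap: 0.351
```

```bash
python3 look.py w6 kept_slim:.014
```

```text
tcp [0.4695 0.2181 0.1829] jaw 89.19
px/m 299.69554892215706
kept_slim 0.97 [369, 123, 402, 243] [462.4 328.1] [ 24. 123.] 88.0
kept_slim 0.54 [283, 126, 308, 247] [465.6 235.4] [ 23. 123.] 89.4
```

Call:
arm_command(
  moves="-0.1 0 -0.25 0 0 0 0; -0.1 0 -0.25 0 0 0 0; -0.1 0 -0.25 0 0 0 0; -0.1 0 -0.25 0 0 0 0; -0.1 0 -0.25 0 0 0 0; -0.1 0 -0.25 0 0 0 0; -0.1 0 -0.25 0 0 0 0; -0.1 0 -0.25 0 0 0 0; -0.1 0 -0.25 0 0 0 -0.04; -0.1 0 -0.25 0 0 0 -0.04; -0.1 0 -0.25 0 0 0 0; -0.1 0 -0.25 0 0 0 0",
)

```text
clock: 19.15
eef_pos: [0.4667, -0.2327, 0.1752]
ee_rot: [0.069, 0.998, 0.001, -0.001]
wrist_force: [0.2, -0.3, 0.4]
finger_gap: 0.448
```

Call:
arm_command(
  moves="-0.1 -0.02 -0.25 0 0 0 0; -0.1 -0.03 -0.25 0 0 0 0; -0.1 0 -0.25 0 0 0 0; -0.1 0 -0.1 0 0 0 0; -0.1 0 0 0 0 0 0; -0.1 0 0 0 0 0 0",
)

```text
clock: 19.75
eef_pos: [0.46, -0.3581, 0.176]
ee_rot: [0.069, 0.998, 0.001, -0.001]
wrist_force: [0.5, 0.6, -0.1]
finger_gap: 0.447
```

Call:
arm_command(
  moves="-0.1 0 -0.11 0 0 0 0; -0.1 0 0 -0.2 0 0 0; -0.1 0 0 -0.2 0 0 0; -0.1 0 0 -0.2 0 0 0; -0.1 0 0 -0.15 0 0 0; -0.1 0 0 -0.1 0 0 0; -0.1 0 0 -0.1 0 0 0; -0.1 0 0 0 0 0 0; -0.1 0 0 0 0 0 0",
)

```text
clock: 20.65
eef_pos: [0.4604, -0.3758, 0.0355]
ee_rot: [0.069, 0.998, -0.0, 0.0]
wrist_force: [0.2, 0.1, -0.3]
finger_gap: 0.451
```

```bash
python3 look.py w7 slim_tube_a:.0235
```

```text
tcp [ 0.4604 -0.3758  0.0355] jaw 82.05
px/m 299.69554892215706
slim_tube_a 0.86 [262, 155, 304, 359] [ 460.9 -372.8] [ 23. 116.] 81.1
```

View pics/w7.png

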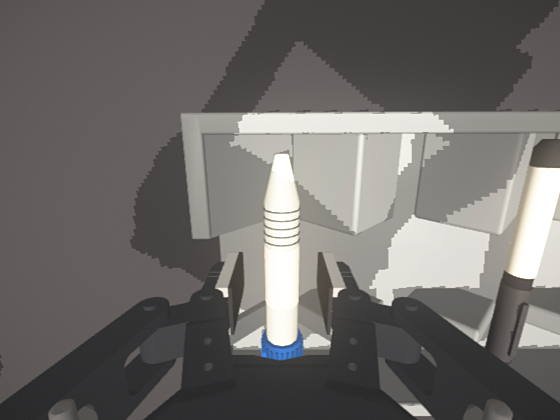

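Well centred (tube at (282,250), pads at 235 and 330). I'll shift 1.5 mm in +y, lower 3.5 mm and grip.

Call:
arm_command(
  moves="-0.1 0 0.01 -0.023 0 0 0; -0.9 0 0 0 0 0 0; -0.9 0 0 0 0 0 0; -0.9 0 0 0 0 0 0; -0.9 0 0 0 0 0 0; -0.9 0 0 0 0 0 0; -0.9 0 0 0 0 0 0",
)

```text
clock: 21.45
eef_pos: [0.46, -0.3747, 0.0317]
ee_rot: [0.07, 0.998, -0.0, 0.0]
wrist_force: [-1.8, -3.4, 2.8]
finger_gap: 0.186
```

Call:
arm_command(
  moves="-0.9 0 0 0.1 0 0 0; -0.9 0 0 0.2 0 0 0; -0.9 0 0 0.25 0 0 0; -0.9 0 0 0.3 0 0 0; -0.9 0 0.15 0 0 0 0; -0.9 0 0.25 0 0 0 0; -0.9 0 0.25 0 0 0 0; -0.9 0 0.25 0 0 0 0; -0.9 0 0.25 0 0 0 0; -0.9 0 0.25 0 0 0 0; -0.9 0 0.25 0 0 0 0.04; -0.9 0 0.25 0 0 0 0.04",
)

```text
clock: 22.65
eef_pos: [0.4594, -0.0872, 0.1595]
ee_rot: [0.005, 1.0, 0.001, 0.0]
wrist_force: [0.4, -0.5, 0.9]
finger_gap: 0.19
```

Call:
arm_command(
  moves="-0.9 0 0.25 0 0 0 0; -0.9 0 0.25 0 0 0 0; -0.9 0 0.25 0 0 0 0; -0.9 0 0.25 0 0 0 0; -0.9 0 0.25 0 0 0 0; -0.9 0 0.25 0 0 0 0; -0.9 0 0.25 0 0 0 0; -0.9 0.02 0.25 0 0 0 0; -0.9 0.02 0.2 0 0 0 0; -0.9 0 0 0 0 0 0; -0.9 0 0 0 0 0 0",
)

```text
clock: 23.75
eef_pos: [0.4654, 0.2412, 0.159]
ee_rot: [0.006, 1.0, -0.0, -0.0]
wrist_force: [1.1, -0.6, 0.1]
finger_gap: 0.184
```

```bash
python3 look.py w8 kept_slim:.014
```

```text
tcp [0.4654 0.2412 0.159 ] jaw 89.33
px/m 299.69554892215706
kept_slim 0.62 [352, 133, 390, 262] [466.4 330. ] [ 24. 125.] 86.0
kept_slim 0.55 [256, 159, 300, 362] [536.4 243.4] [ 48. 224.] 88.1
```

View pics/w8.png

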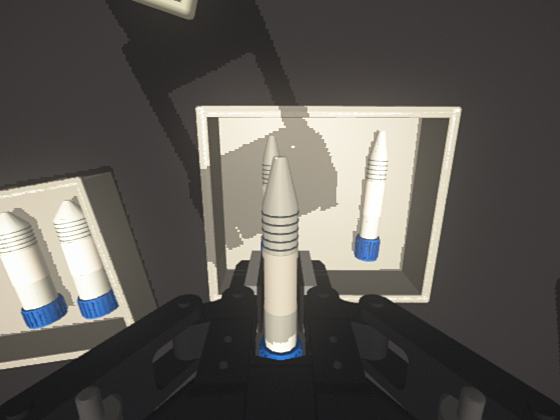

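Held tube is straight at (280,250), with the placed slim at (270,190) and kept_slim at (372,195). I'll move to y≈0.282, midway between them, and lower.

Call:
arm_command(
  moves="-0.9 0.01 0.27 0 0 0 0; -0.9 0 0 0 0 0 0; -0.9 0 0 -0.1 0 0 0; -0.9 0 0 -0.2 0 0 0; -0.9 0 0 -0.2 0 0 0; -0.9 0 0 -0.2 0 0 0; -0.9 0 0 -0.1 0 0 0; -0.9 0 0 -0.05 0 0 0; -0.9 0 0 -0.02 0 0 0; -0.9 0 0 0 0 0 0; -0.9 0 0 0 0 0 0",
)

```text
clock: 24.95
eef_pos: [0.4682, 0.2816, 0.0297]
ee_rot: [0.007, 1.0, 0.001, 0.001]
wrist_force: [-0.6, -0.0, -0.2]
finger_gap: 0.181
```

Call:
arm_command(
  moves="-0.9 0 0 -0.015 0 0 0; -0.9 0 0 -0.015 0 0 0; -0.9 0 0 -0.006 0 0 0; -0.9 0 0 0 0 0 0; -0.9 0 0 0 0 0 0",
)

```text
clock: 25.45
eef_pos: [0.4674, 0.2813, 0.023]
ee_rot: [0.007, 1.0, 0.0, 0.0]
wrist_force: [-0.9, -0.9, 0.4]
finger_gap: 0.188
```

Call:
arm_command(
  moves="-0.9 0 0 -0.005 0 0 0; -0.9 0 0 0 0 0 0; -0.45 0 0 0 0 0 0; -0.3 0 0 0 0 0 0; -0.3 0 0 0 0 0 0; -0.3 0 0 0.03 0 0 0; -0.3 0 0 0.1 0 0 0; -0.3 0 0 0.2 0 0 0; -0.3 0 0 0.25 0 0 0; -0.3 0 0 0.25 0 0 0; -0.3 -0.1 -0.1 0.25 0 0 0; -0.3 0 -0.1 0 0 0 0",
)

```text
clock: 26.65
eef_pos: [0.4537, 0.2522, 0.1919]
ee_rot: [0.006, 1.0, 0.003, 0.005]
wrist_force: [0.6, -0.1, 0.0]
finger_gap: 0.348
```

```bash
python3 look.py w9 kept_slim:.014
python3 - <<'E'
from h import *
im=[imaging.capture(n) for n in("scene","side")]; w=cv2.imread("pics/w9.png")
a=cv2.resize(im[1][120:420,150:350],None,fx=2,fy=2); b=cv2.resize(w,(400,300))
c=np.zeros((600,800,3),np.uint8); c[:,:400]=a; c[:300,400:]=b; c[300:,400:]=cv2.resize(im[0][110:320,190:470],(400,300)); cv2.imwrite("pics/final.png",c)
E
```

```text
tcp [0.4537 0.2522 0.1919] jaw 89.31
px/m 299.69554892215706
kept_slim 0.56 [330, 141, 366, 256] [463.8 324. ] [ 24. 124.] 89.7
```

View pics/final.png

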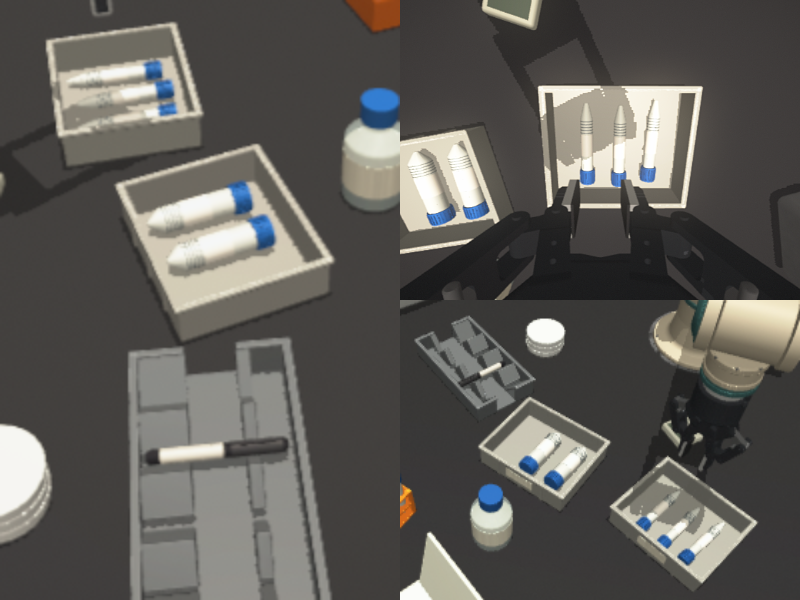

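The final views show three parallel slims in the slim bin, two parallel wides in the wide bin, all caps to +x. The pen is still in its pocket, the bottle is standing and the gripper is clear.

```bash
python3 -c "
from rig import workorder; print(workorder.job_done())"
```

```text
the job is handed in; nothing more can be done
None
```

I moved all three tubes from the tray to their bins and handed the job in at about 27 s of the 72 s allowed. The wide tube lies beside kept_wide, and the two slim tubes lie beside kept_slim. Each was lowered until it touched the floor or was within about 1 mm of it, then released.

**Last checks:** The final wrist, side and scene pictures show the tubes flat and parallel, with all caps pointing the same way. The pen is still in its pocket, the bottle is where it stood, and the gripper is clear of everything. Wrist forces read at the end of each move stayed under about 10 N.

**What disagreed or needed mending:**
- **Wide tube grip:** the first grip was about 5 mm high, so I opened, lowered and gripped again before lifting.
- **Last slim tube:** before release the reading showed only faint contact, so I lowered a little under 1 mm more without reading it again.
- **Final network check:** it reported only kept_slim in the slim bin. I confirmed the other two slim tubes by eye in the pictures.

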